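# Wind and set the bench timer without letting it spin

### The job

Wind up the mechanical timer on the lab bench: turn its knob clockwise all the way to its end stop, then turn it back until the knob's pointer stands at the small metal marker tab on the dial, and let go. The timer is light and stands loose on its rubber feet, and its push-fit knob has worked loose up its shaft, so press the knob home and keep pressing firmly while you turn, but gently enough (total load on the bench under 40 N) not to damage it: its case must neither spin round nor wander from its spot, and the glassware around it stays undisturbed.

Things in the scene. Friction and masses are not known exactly. Their poses are not given: they have to be found in the camera images.
- timer: Free-standing wind-up timer, about 0.37 kg (varies): white square plastic case 92 x 92 mm, its flat top 40 mm above the bench, on four rubber feet at 28 mm either side of the centre in x and y; grey knob on the central axis. Origin: centre of the underside, on the bench; z up. Its -x side is its front, where the dial begins (9 ticks, 0.3 rad apart, clockwise).
- knob (a joint): Knob angle in rad: 0 = pointer to the case's front (-x of the timer), growing clockwise seen from above; rigid end stop at 2.4. It stays where it is left. Turning takes about 0.20 N m at any angle: unpressed, the feet resist less and the whole timer spins. With the knob home, 8 N of push is needed on the slipperiest bench; 12 to 20 N is comfortable.
- knob_axis (a point): On the winding shaft at the case's top, 40 mm above the bench; it turns with the knob but does not show how high the knob sits. x runs along the knob's grip bar, whose -x end is the pointer end (black line); z up. The grey knob is a disc 56 mm across, 9 mm thick, with an upright grip bar across it, 52 mm long, 14 mm wide, 33 mm tall above the disc.
- knob_home (a point): On the axis, 52 mm above the bench: where the disc's upper face is once the knob is pressed home (bar top then at 85 mm). At the start the knob has ridden 0 to 6 mm up its shaft, an amount not measured. It slides down with about 2.5 N and stays; only once home (rigid) does a stronger push reach the case. Push through a grip on the bar or with the fingertips on the disc.
- marker (a joint): Angle of the marker tab in rad, in the same sense and from the same zero as knob (the knob is at the marker when the two values are equal). Set before the start, between 0.9 and 1.6; it does not turn during the work.
- marker_tab (a point): Top of the marker tab, a small dark metal block 15 x 8 x 5 mm on the dial, 38.5 mm from the knob's axis and 45.5 mm above the bench, just below and beside the knob's disc. The point's -x points from the axis to the tab.
- timer_front (a point): Middle of the case's front top edge, 46 mm from the axis, 40 mm above the bench.
- timer_rear (a point): Middle of the case's rear top edge, 46 mm from the axis on the +x side, 40 mm above the bench.
- table: The black lab bench top, level, its surface at height 0. Origin at the middle of the top. The coefficient of friction between it and the feet varies, 0.48 to 0.72.
- flask: Bystander: conical glass flask, 84 mm across the foot, 122 mm tall. Origin: centre of its underside.
- beaker: Bystander: glass beaker, 72 mm across, 95 mm tall. Origin: centre of its underside.
- bottle: Bystander: amber glass jar with black cap, 60 mm across, 110 mm tall. Origin: centre of its underside.

How it is judged:
On the way, in this order (a step that is already met when the one before it is completed fails the run):
1. the knob is wound clockwise to its end stop (within 0.1 rad) (value of joint knob above 2.3 rad), for 0.1 s.
2. the knob is turned back to the marker (within 0.14 rad) (angle between the x axis of knob_axis and the x axis of marker_tab, either way round below 0.14 rad), for 0.3 s.
At the end, for the whole second after the job is handed in: After having been wound to its end stop, the knob stands with its pointer within 0.14 rad (8 degrees) of the marker tab; the timer stands flat, at rest and released, with the front and rear edges of its case within 15 mm of where they were; flask, beaker and jar are within 20 mm of where they were (angle between the x axis of knob_axis and the x axis of marker_tab, either way round below 0.14 rad and distance of each of timer_front, timer_rear from where it was at the start of the episode below 0.015 m and angle between timer's own z axis and vertical below 0.05 rad and linear speed of timer below 0.01 m/s and distance of each of flask, beaker, bottle from where it was at the start of the episode below 0.02 m); the robot touches nothing.
It fails at once if the timer's case spins or slides: its front or rear edge moves more than 15 mm from where it began (distance of any of timer_front, timer_rear from where it was at the start of the episode above 0.015 m).
It fails at once if the timer is pressed onto the bench with more than 40 N in all (contact force between timer and table above 40 N).
It fails at once if the timer is tipped or lifted (angle between timer's own z axis and vertical above 0.15 rad or height (world z) of timer above 0.015 m).
It fails at once if a piece of glassware is pushed or tipped (distance of any of flask, beaker, bottle from where it was at the start of the episode above 0.02 m or angle between any of flask, beaker, bottle's own z axis and vertical above 0.3 rad).
It also fails if it takes over 64 s, if anything falls off the work surface, if the arm or the gripper's body presses on something with over 40 N, if the wrist force passes 120 N, or if a joint passes its speed limit or range.

### The arm

A 7-joint arm with a two-finger parallel gripper is mounted at the origin on the work surface. World frame = base frame: x ahead of the robot, y to its left, z up, the work surface at z = 0. Lengths are in m, angles in rad, forces in N, time in s.
With the tool pointing down it reaches from about 0.4 to 0.85 m from the base axis. Payload 10.4 kg.
Tool frame: the origin (TCP) lies on the centre line of the jaws, within the pads' length; the fingertips stand 17 mm ahead of it and the grasp point (between the pads) lies 2 mm behind it; z points along the fingers, y is the line along which they close (so a half turn about z gives the same grasp; the last joint's range is limited). The gripper opens to 85 mm and grips with 20 to 120 N. Pads are 22 mm wide; open, the fingers measure 114 mm over their backs; the gripper's body (76 mm by 85 mm) begins 54 mm behind the grasp point. The pads swing forward as they close: fully open they stand 13 mm farther back than shut.
Start: joints at [-1.219, 0.332, -0.065, 1.46, 0.022, 1.35, -0.088], TCP at [0.229, 0.582, 0.216] pointing down, gripper open.
Joint ranges: [-2.6, 2.6], [-0.5, 2.12], [-1.47, 1.34], [0.16, 2.42], [-1.27, 4.41], [0.06, 2.06], [-2.6, 2.6]. Speed limits (rad/s): [2.22, 2.22, 2.79, 2.79, 3.14, 3.14, 3.14].

### API

Orientations are given as a unit quaternion [x, y, z, w].
In Python, from workcell import sensors, imaging, order, spotter gives the robot as it stands. The module is installed in compiled form; this text tells all that it offers.
- The arm moves only by the shell command python3 -m inch 'ROWS' [FORCE]. ROWS is JSON, a list that holds one entry, the list of rows, each a list of 7 numbers: the shift along the tool's x, y, z in m, then the turn, a rotation vector about the tool's x, y, z in rad, then the closure, from -1 (fully open) to 1 (shut). In form: [[[x, y, z, ax, ay, az, hand], ...]]. A call has 1 to 10 rows; each row is the pose to reach, as a shift and turn from the pose commanded when the call began, along the tool's axes at that moment; what a row does not reach only later rows make up. A row lasts 1/10 s, in which the tool goes at most 50 mm and 8.59 degrees, less where a joint would pass 70% of its speed; a pose out of reach is approached as far as the arm can. A call with a gripper value outside its range is refused whole. The fingers move at their own pace and stop on an object; FORCE is the grip in N (left out, the last holds). Time passes only in rows, so rows that repeat a pose let the fingers close. It gives the time, the measured TCP pose, the force, the opening and the grip force at its end, in the units of the state.
- sensors.get_obs(): the state, without advancing time (a new reading comes with each control period).
- imaging.camera(name): name is "scene" or "top"; returns the picture (480x640x3 uint8, blue, green, red); there is no depth.
- imaging.calibration(name): a dict with "mtx" (3x3 intrinsics, pixels), "R" (3x3) and "t" (3): a world point X has camera coordinates R X + t. Camera axes: x right, y down, z forward; pixel columns grow to the right and rows downward; lengths in m; the calibration is good to about 2 mm. A picture is of the moment at which its call begins. calibration takes no time and is no camera call.
- order.hand_in(): hands the job in; it is judged then, once.
Trained networks look in the newest picture that a camera, given by its name, has taken for a name from the list of things; names that differ only in an ending like _2 or _b are one class to them, and where a whole thing is asked for, a point or a joint stands for the part that bears it (a point fixed in the world has none). Each returns a list of dicts, best first, with "conf" (0 to 1); they miss things now and then, are a little off and sometimes report something else, mostly with a low value. They report only what shows in the picture. A call takes as long as a camera call.
- spotter.look_for(label, camera): "pixel" ([column, row] in pixels, amid what is visible of it).
The state is a dict: "clock": time; "joint_pos": joint angles; "joint_velocities": joint speeds; "tau": joint torques, N m; "position": TCP position; "ee_rot": TCP orientation; "ft_force": force on the tool from outside, world axes, zero at the start; "torque": the same for the moment, N m; "grip_width": opening from 0.0 (shut) to 1.0 (fully open); "grasp_force": force on a finger pad.
Only numpy, scipy, OpenCV 4.12 (cv2) and the standard library are available. Lean on these libraries where they do the work, as an engineer would, in place of code of your own. Each camera call takes 0.05 s, during which the arm holds its last target. There are 200 camera calls.

## Working session

There is one attempt and no reset: what is moved stays moved. The work goes in short steps, Python scripts to look and compute and a shell command to move; the robot and the scene stay as the last step left them, time stands still between calls to the robot, and variables do not carry over. Pictures are saved under pics/ and viewed, at most 10 in all, crops included, and the job is handed in when it is done.

```bash
mkdir -p pics
cat > h.py <<'E'
import numpy as np,cv2
from workcell import sensors,imaging,order,spotter
from scipy.spatial.transform import Rotation as Ro
def ray(cam,px,z):
    c=imaging.calibration(cam);K,R,t=[np.array(c[k],float) for k in("mtx","R","t")]
    d=R.T@np.linalg.inv(K)@np.array([px[0],px[1],1.]);o=-R.T@t.ravel()
    return o+d*(z-o[2])/d[2]
def proj(cam,X):
    c=imaging.calibration(cam);K,R,t=[np.array(c[k],float) for k in("mtx","R","t")]
    p=K@(R@np.array(X)+t.ravel());return p[:2]/p[2]
E
python3 - <<'E'
from h import *
Z=dict(timer=.02,knob_axis=.04,knob_home=.052,marker_tab=.0455,timer_front=.04,timer_rear=.04,flask=.05,beaker=.05,bottle=.05,knob=.07)
for c in("top","scene"):
    im=imaging.camera(c);cv2.imwrite(f"pics/{c}0.png",im)
    for n,z in Z.items():
        r=spotter.look_for(n,c)
        for q in r[:2]: print(c,n,np.round(q["conf"],2),np.round(q["pixel"]),ray(c,q["pixel"],z).round(3))
o=sensors.get_obs();print(o["clock"],o["position"],o["ee_rot"],o["ft_force"])
E
```

```text
top timer 0.75 [311. 303.] [0.502 0.03  0.02 ]
top knob_axis 0.91 [311. 300.] [0.507 0.031 0.04 ]
top knob_home 0.58 [308. 304.] [0.498 0.036 0.052]
top timer_front 0.62 [311. 298.] [0.511 0.029 0.04 ]
top timer_rear 0.9 [308. 300.] [0.508 0.037 0.04 ]
top flask 0.95 [334. 180.] [ 0.762 -0.024  0.05 ]
top beaker 0.62 [460. 261.] [ 0.582 -0.286  0.05 ]
top bottle 0.61 [202. 297.] [0.519 0.258 0.05 ]
top knob 0.92 [311. 303.] [0.499 0.03  0.07 ]
scene timer 0.93 [361. 250.] [0.51  0.038 0.02 ]
scene knob_axis 0.88 [363. 234.] [0.486 0.022 0.04 ]
scene knob_home 0.62 [364. 231.] [0.491 0.026 0.052]
scene timer_front 0.92 [364. 245.] [0.513 0.045 0.04 ]
scene timer_rear 0.87 [361. 244.] [0.513 0.038 0.04 ]
scene flask 0.97 [246. 305.] [ 0.784 -0.002  0.05 ]
scene beaker 0.88 [231. 190.] [ 0.577 -0.283  0.05 ]
scene bottle 0.84 [462. 293.] [0.508 0.259 0.05 ]
scene bottle 0.22 [360. 245.] [0.529 0.046 0.05 ]
scene knob 0.72 [364. 234.] [0.516 0.043 0.07 ]
1.1 [0.22879392 0.58166058 0.21635383] [ 1.86323251e-01  9.82488494e-01  7.08300621e-05 -4.42242158e-06] [0.27713963 0.28062944 0.50724215]
```

View pics/top0.png

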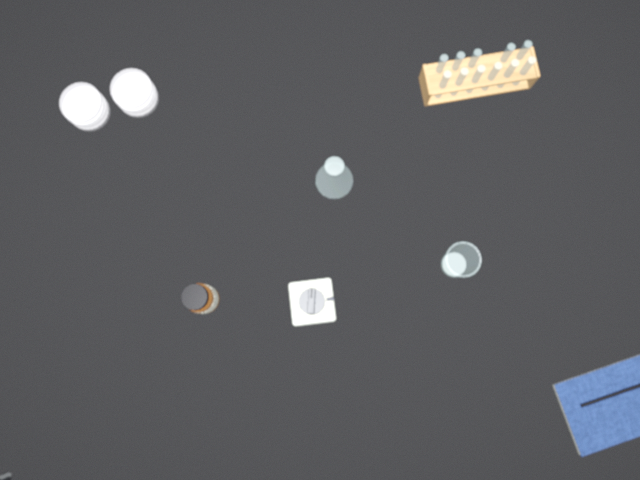

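View pics/scene0.png

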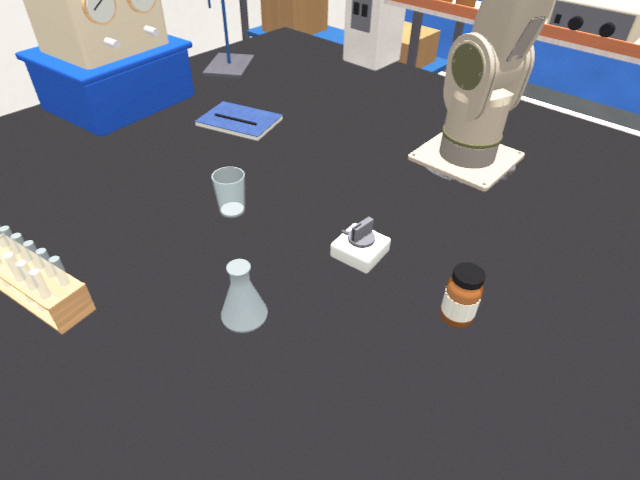

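Run:
```python
from h import *
a=cv2.imread("pics/top0.png")[270:335,280:345];b=cv2.imread("pics/scene0.png")[210:275,325:395]
cv2.imwrite("pics/c0.png",np.hstack([cv2.resize(a,(400,400),interpolation=2),cv2.resize(b,(400,400),interpolation=2)]))
```

```text
(no output)
```

View pics/c0.png

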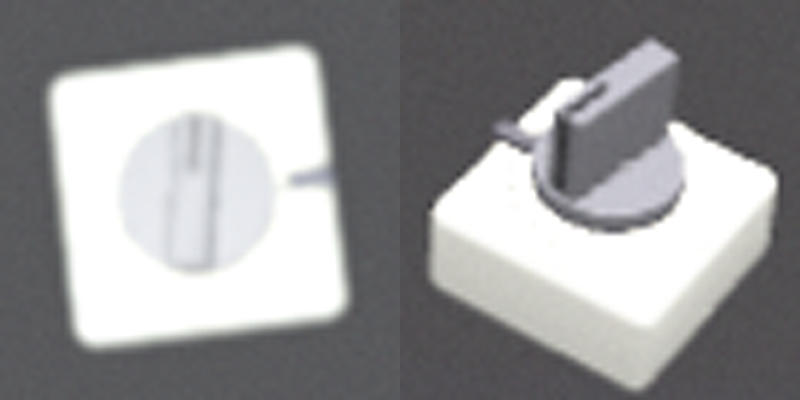

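The top crop shows the pointer's black line at the upper (+x) end of the bar and the tab at the right (−y), so the front faces +x and the marker is about 1.5 rad. Next I measure these precisely.

Run:
```python
from h import *
im=cv2.imread("pics/top0.png");s=im[270:335,280:345].astype(int)
m=((s.min(2)>95)).astype(np.uint8)
m=cv2.morphologyEx(m,cv2.MORPH_CLOSE,np.ones((5,5)))
cs=max(cv2.findContours(m,0,1)[0],key=cv2.contourArea)
P=np.array([ray("top",p[0]+[280,270],.04)[:2] for p in cs])
r=cv2.minAreaRect((P*1000).astype(np.float32));print("case",r)
# expected pixels for the knob centre / tab at candidate angles
C=np.array(r[0])/1000
print("px axis top",proj("top",[*C,.04]),proj("top",[*C,.085]),proj("scene",[*C,.088]))
g=s.mean(2).astype(int);print(g[26:33,44:58])
print("bar rows");print(g[18:46,24:40])
```

```text
case ((504.53125, 28.97418212890625), (99.62596893310547, 98.92339324951172), 5.816218376159668)
px axis top [311.60381806 301.34508372] [310.80366221 300.35160757] [362.00893163 221.03810486]
[[255 255 255 255 255 255 254 241 215 164 106  90  89  89]
 [252 255 255 249 242 235 221 205 184 148 106  87  90  92]
 [246 254 242 216 199 194 187 180 170 148 113  94  90  90]
 [242 251 235 203 186 186 189 188 185 166 127  95  87  89]
 [237 244 240 228 222 227 230 226 218 194 143  98  89  89]
 [237 250 255 255 255 255 255 255 251 222 163 103  89  88]
 [239 255 255 255 255 255 255 255 255 237 177 107  89  87]]
bar rows
[[255 255 255 255 252 238 227 218 223 232 236 246 255 255 255 255]
 [255 255 249 239 227 222 212 195 202 216 215 219 240 255 255 255]
 [254 242 232 223 213 216 209 188 198 215 207 202 224 239 248 255]
 [240 233 229 221 211 216 210 189 200 215 206 198 219 230 234 239]
 [232 231 229 222 212 218 211 191 203 215 202 196 218 229 231 232]
 [231 232 229 221 215 219 209 193 205 216 203 197 218 229 231 230]
 [231 231 230 223 216 218 208 192 208 215 203 201 222 232 231 230]
 [232 232 231 2
[... 692 characters left out ...]
 213 202 222 233 234 234 234]
 [235 234 227 219 225 231 231 230 225 210 201 222 234 234 233 233]
 [235 234 226 218 226 232 231 230 224 211 200 221 234 234 234 234]
 [235 234 226 218 227 232 231 228 224 208 198 221 234 235 235 233]
 [236 233 226 218 227 233 231 228 222 207 198 223 235 235 234 234]
 [235 234 227 219 228 232 231 228 221 205 200 223 234 235 234 234]
 [241 236 228 220 227 230 229 226 219 204 201 224 234 232 231 236]
 [255 247 233 220 219 219 217 216 210 199 200 221 231 232 238 250]
 [255 255 249 233 220 213 203 201 199 199 209 228 237 246 255 255]
 [255 255 255 255 248 238 227 223 225 230 238 250 255 255 255 255]
 [255 255 255 255 255 255 255 255 255 255 255 255 255 255 255 255]]
```

```bash
python3 -m inch '[[[-0.03,-0.027,0,0,0,-0.033,-1],[-0.06,-0.054,0,0,0,-0.066,-1],[-0.09,-0.081,0,0,0,-0.1,-1],[-0.12,-0.108,0,0,0,-0.133,-1],[-0.15,-0.135,0,0,0,-0.166,-1],[-0.18,-0.162,0,0,0,-0.2,-1],[-0.21,-0.189,0,0,0,-0.232,-1],[-0.24,-0.216,0,0,0,-0.265,-1],[-0.27,-0.243,0,0,0,-0.3,-1],[-0.3,-0.27,0,0,0,-0.332,-1]]]' 40
cat >> h.py <<'E'
def tgt(x,y,z,ang):
    "shift/turn in tool axes so TCP at x,y,z with tool x at world angle ang (deg), pointing down"
    o=sensors.get_obs();R=Ro.from_quat(o["ee_rot"]);a=np.radians(ang)
    G=Ro.from_matrix(np.array([[np.cos(a),np.sin(a),0],[np.sin(a),-np.cos(a),0],[0,0,-1.]]))
    print("clk",round(o["clock"],2),"pos",o["position"].__array__().round(4) if hasattr(o["position"],"__array__") else np.round(o["position"],4),"xang",np.degrees(np.arctan2(*R.as_matrix()[[1,0],0])).round(1),
     "F",np.round(o["ft_force"],1),"T",np.round(o["torque"],2),"w",np.round(o["grip_width"],3),"gf",np.round(o["grasp_force"],1),"j7",np.round(o["joint_pos"][6],2))
    print("shift",R.inv().apply(np.array([x,y,z])-o["position"]).round(4),"turn",(R.inv()*G).as_rotvec().round(3))
E
python3 -c "
from h import *
tgt(.504,.029,.15,177.5)"
```

```text
clock: 2.1
position: [0.4097, 0.219, 0.2166]
ee_rot: [0.021, 1.0, 0.0, 0.0]
ft_force: [0.5, 1.1, 0.2]
grip_width: 1.003
grasp_force: 0.0
clk 2.1 pos [0.4097 0.219  0.2166] xang 177.6 F [0.5 1.1 0.2] T [-0.01 -0.01 -0.02] w 1.003 gf 0.0 j7 0.94
shift [-0.1021 -0.186   0.0665] turn [0.001 0.    0.002]
```

```bash
python3 -m inch '[[[-0.017,-0.031,0,0,0,0,-1],[-0.034,-0.062,0,0,0,0,-1],[-0.051,-0.093,0,0,0,0,-1],[-0.068,-0.124,0,0,0,0,-1],[-0.085,-0.155,0.02,0,0,0,-1],[-0.102,-0.186,0.04,0,0,0,-1],[-0.102,-0.186,0.066,0,0,0,-1],[-0.102,-0.186,0.066,0,0,0,-1]]]'
python3 - <<'E'
from h import *
cv2.imwrite("pics/s1.png",cv2.resize(imaging.camera("scene")[150:290,290:440],(750,600*14//15+0),interpolation=2)[:600])
tgt(.504,.029,.083,177.5)
E
```

```text
clock: 2.9
position: [0.5013, 0.0293, 0.1476]
ee_rot: [0.022, 1.0, -0.001, -0.002]
ft_force: [-0.3, 0.9, 0.2]
grip_width: 1.004
grasp_force: 0.0
clk 2.95 pos [0.5021 0.0303 0.1495] xang 177.5 F [-0.   0.1 -0.5] T [ 0.03  0.04 -0.01] w 1.005 gf 0.0 j7 1.42
shift [-0.0021 -0.0012  0.0665] turn [-0.001 -0.003  0.001]
```

View pics/s1.png

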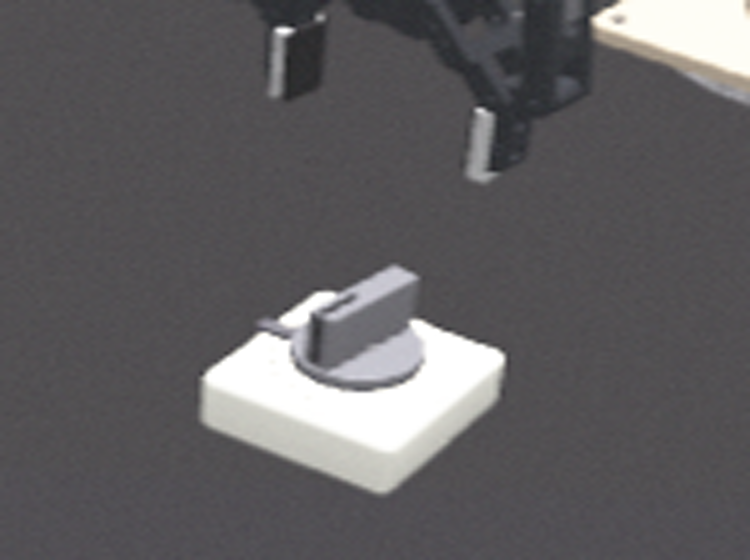

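Picture: the open fingers straddle the bar with the knob midway between them. I'll descend and grip.

```bash
python3 -m inch '[[[-0.001,-0.001,0.02,0,0,0,-1],[-0.002,-0.001,0.04,0,0,0,-1],[-0.002,-0.001,0.055,0,0,0,-1],[-0.002,-0.001,0.065,0,0,0,-1],[-0.002,-0.001,0.065,0,0,0,-1],[-0.002,-0.001,0.065,0,0,0,0],[-0.002,-0.001,0.065,0,0,0,0.3],[-0.002,-0.001,0.065,0,0,0,0.5]]]' 40
python3 -m inch '[[[0,0,0,0,0,0,0.6],[0,0,0,0,0,0,0.7],[0,0,0,0,0,0,0.8],[0,0,0,0,0,0,0.9],[0,0,0,0,0,0,1],[0,0,0,0,0,0,1],[0,0,0,0,0,0,1]]]' 40
python3 -c "
from h import *
tgt(.504,.029,.083,177.5)"
```

```text
clock: 3.75
position: [0.5055, 0.0295, 0.0861]
ee_rot: [0.021, 1.0, 0.0, 0.001]
ft_force: [0.3, 0.1, 0.0]
grip_width: 0.516
grasp_force: 0.0
clock: 4.45
position: [0.505, 0.0293, 0.0853]
ee_rot: [0.021, 1.0, 0.0, 0.0]
ft_force: [-0.5, -1.0, 0.0]
grip_width: -0.004
grasp_force: 0.0
clk 4.45 pos [0.505  0.0293 0.0853] xang 177.6 F [-0.5 -1.   0. ] T [-0.01  0.01  0.04] w -0.004 gf 0.0 j7 1.46
shift [ 0.001  -0.0003  0.0023] turn [0.    0.    0.001]
```

Run:
```python
from h import *
a=imaging.camera("scene")[150:290,290:440];b=imaging.camera("top")[260:345,265:355]
cv2.imwrite("pics/s2.png",np.hstack([cv2.resize(a,(450,420),interpolation=2),cv2.resize(b,(350,420),interpolation=2)]))
```

```text
(no output)
```

View pics/s2.png

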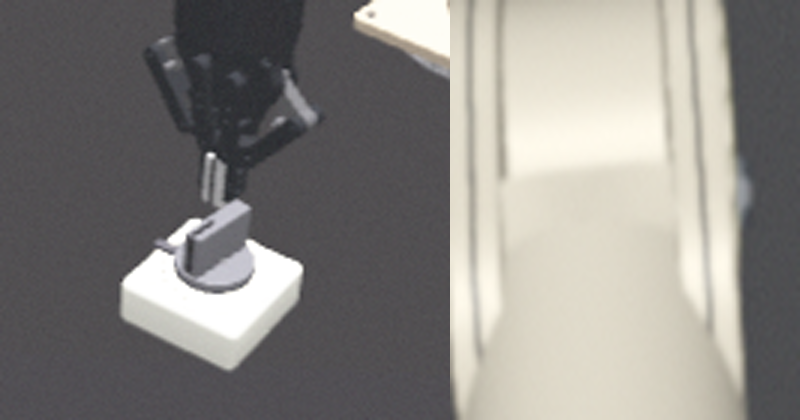

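Run:
```python
from h import *
print(proj("scene",[.502,.030,.1455]),"seen 367,178")
for z in(.068,.085,.09,.1): print(z,proj("scene",[.505,.0293,z]),"seen 362,218")
for z in(.068,.085,.09): print(ray("scene",[362,218],z))
for z in(.085,.091): print("bar end px",proj("scene",[.5045+.026,.029-.001,z]),proj("scene",[.5045-.026,.029+.001,z]))
```

```text
[365.58125413 196.59201488] seen 367,178
0.068 [361.22973587 229.15553614] seen 362,218
0.085 [361.8783448  222.42131538] seen 362,218
0.09 [362.07201069 220.41056777] seen 362,218
0.1 [362.46338301 216.3471214 ] seen 362,218
[0.47525449 0.00827266 0.068     ]
[0.4935928  0.02079775 0.085     ]
[0.49898643 0.02448161 0.09      ]
bar end px [353.26974358 228.13884933] [370.29621668 216.52073799]
bar end px [353.46958142 225.71185362] [370.55951864 214.11968061]
```

Run:
```python
from h import *
im=imaging.camera("scene");s=8
a=cv2.resize(im[165:240,315:415],None,fx=s,fy=s,interpolation=2)
def d(X,c):
    p=(proj("scene",X)-[315,165]+.5)*s;cv2.circle(a,tuple(int(v) for v in p),3,c,-1)
for z,c in((.068,(0,0,255)),(.0853,(0,255,0)),(.095,(255,0,0)),(.139,(0,255,255))): d([.505,.0293,z],c)
for sx in(.026,-.026):
  for sy in(.007,-.007): d([.5045+sx,.029+sy-.04*sx,.085],(255,0,255))
cv2.imwrite("pics/s3.png",a);o=sensors.get_obs();print(np.round(o["position"],4),np.round(o["joint_pos"],4))
```

```text
[0.505  0.0293 0.0853] [-0.5398  0.1952  0.4325  1.9468 -0.0957  1.0192  1.4637]
```

View pics/s3.png

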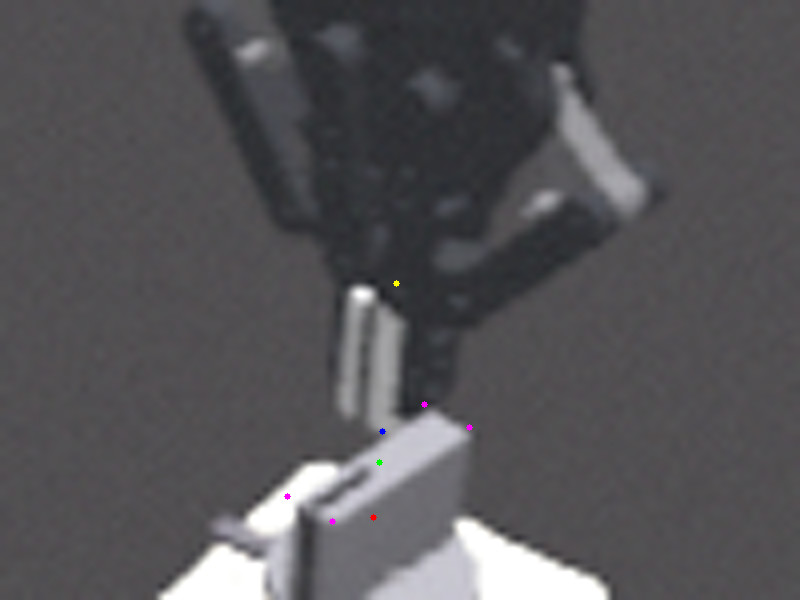

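The closed tips show about 35 mm higher than the reported pose implies: tips at crop (347–380, 420), above and behind the bar's top edge. The fingers closed above the bar. I'll reopen, go down partway and close again. The bar stopping the fingers will settle the height question.

```bash
python3 -m inch '[[[0,0,0,0,0,0,0],[0,0,0,0,0,0,-0.5],[0,0,0,0,0,0,-0.5],[0,0,0,0,0,0,-0.5],[0,0,0.006,0,0,0,-0.5],[0,0,0.012,0,0,0,-0.5],[0,0,0.018,0,0,0,-0.5],[0,0,0.023,0,0,0,-0.5],[0,0,0.023,0,0,0,-0.5]]]' 20
python3 - <<'E'
from h import *
tgt(.505,.029,.062,177.5)
im=imaging.camera("scene");cv2.imwrite("pics/s4.png",cv2.resize(im[165:240,315:415],None,fx=8,fy=8,interpolation=2))
E
```

```text
clock: 5.5
position: [0.5044, 0.0292, 0.0613]
ee_rot: [0.021, 1.0, -0.0, -0.001]
ft_force: [-0.1, 0.2, -0.7]
grip_width: 0.752
grasp_force: 0.0
clk 5.5 pos [0.5044 0.0292 0.0613] xang 177.5 F [-0.1  0.2 -0.7] T [-0.03  0.06  0.  ] w 0.752 gf 0.0 j7 1.48
shift [-0.0006 -0.0002 -0.0007] turn [-0.    -0.001  0.001]
```

View pics/s4.png

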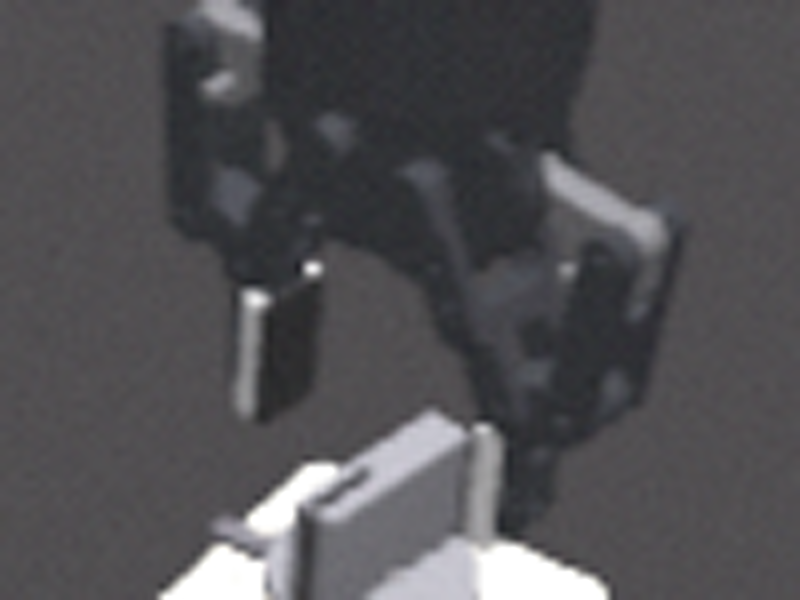

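The open fingers show left tip at (250,418) and right tip at (485,545), on either side of the bar. I'll close gently as the test.

```bash
python3 -m inch '[[[0,0,0,0,0,0,0],[0,0,0,0,0,0,0.3],[0,0,0,0,0,0,0.5],[0,0,0,0,0,0,0.6],[0,0,0,0,0,0,0.7],[0,0,0,0,0,0,0.8],[0,0,0,0,0,0,0.9],[0,0,0,0,0,0,0.9]]]' 20
python3 -c "
from h import *
tgt(.505,.029,.062,177.5)"
```

```text
clock: 6.35
position: [0.5051, 0.0293, 0.0624]
ee_rot: [0.021, 1.0, 0.0, 0.0]
ft_force: [-0.6, 0.3, 1.3]
grip_width: 0.155
grasp_force: 19.8
clk 6.35 pos [0.5051 0.0293 0.0624] xang 177.5 F [-0.6  0.3  1.3] T [0.05 0.09 0.05] w 0.155 gf 19.8 j7 1.48
shift [ 0.0001 -0.0003  0.0004] turn [0.    0.    0.001]
```

Grip confirmed at 13 mm, so the tips really are about 35 mm higher than reported. I'll regrip 13 mm deeper, with more force.

```bash
python3 -m inch '[[[0,0,0,0,0,0,0.3],[0,0,0,0,0,0,0.2],[0,0,0,0,0,0,0.2],[0,0,0.005,0,0,0,0.2],[0,0,0.009,0,0,0,0.2],[0,0,0.013,0,0,0,0.2],[0,0,0.013,0,0,0,0.5],[0,0,0.013,0,0,0,0.7],[0,0,0.013,0,0,0,0.9],[0,0,0.013,0,0,0,0.9]]]' 50
python3 -m inch '[[[0,0,0,0,0,0,1],[0,0,0,0,0,0,1]]]' 50
python3 -c "
from h import *
tgt(.505,.029,.05,177.5)"
```

```text
clock: 7.35
position: [0.5049, 0.0293, 0.0492]
ee_rot: [0.021, 1.0, 0.0, -0.0]
ft_force: [0.4, -0.2, -2.1]
grip_width: 0.149
grasp_force: 49.1
clock: 7.55
position: [0.5049, 0.0293, 0.0492]
ee_rot: [0.021, 1.0, 0.0, -0.0]
ft_force: [-1.0, -0.2, -2.4]
grip_width: 0.152
grasp_force: 49.1
clk 7.55 pos [0.5049 0.0293 0.0492] xang 177.6 F [-1.  -0.2 -2.4] T [0.   0.06 0.01] w 0.152 gf 49.1 j7 1.49
shift [-0.0002 -0.0003 -0.0008] turn [ 0.    -0.     0.001]
```

```bash
for i in 1 2 3; do python3 -m inch '[[[0,0,0.0005,0,0,0,1],[0,0,0.001,0,0,0,1],[0,0,0.001,0,0,0,1]]]' | grep -E "position|ft_force|width"; done
```

```text
position: [0.505, 0.0293, 0.049]
ft_force: [-5.9, 0.1, 8.3]
grip_width: 0.152
position: [0.5052, 0.0293, 0.0488]
ft_force: [-9.1, -1.3, 19.9]
grip_width: 0.155
position: [0.5053, 0.0293, 0.0486]
ft_force: [-14.2, -1.1, 32.0]
grip_width: 0.15
```

```bash
python3 -m inch '[[[0,0,-0.0013,0,0,0,1],[0,0,-0.0013,0,0,0,1]]]' | grep -E "clock|position|ft_force|width"; python3 -m inch '[[[0.0005,0,0,0,0,0,1],[0.0005,0,0,0,0,0,1]]]' 60| grep -E "position|ft_force|width"
python3 -c "
from h import *
tgt(.505,.029,.05,177.5)"
```

```text
clock: 8.65
position: [0.5051, 0.0293, 0.0489]
ft_force: [-8.4, -1.4, 17.6]
grip_width: 0.154
position: [0.505, 0.0293, 0.0489]
ft_force: [-6.4, -0.8, 13.9]
grip_width: 0.146
clk 8.85 pos [0.505  0.0293 0.0489] xang 177.5 F [-6.4 -0.8 13.9] T [-0.27  1.47 -0.01] w 0.146 gf 60.5 j7 1.49
shift [ 0.     -0.0003 -0.0011] turn [0.001 0.001 0.001]
```

```bash
python3 -m inch '[[[0.0008,0,0.0003,0,0,0.02,1],[0.0008,0,0.0003,0,0,0.06,1],[0.0008,0,0.0003,0,0,0.11,1],[0.0008,0,0.0003,0,0,0.16,1],[0.0008,0,0.0003,0,0,0.2,1],[0.0008,0,0.0003,0,0,0.2,1]]]' | grep -E "clock|position|ft_force|width"
python3 -c "
from h import *
tgt(.505,.029,.049,177.5)"
```

```text
clock: 9.45
position: [0.505, 0.0295, 0.0489]
ft_force: [-3.8, -0.2, 15.6]
grip_width: 0.148
clk 9.45 pos [0.505  0.0295 0.0489] xang 166.0 F [-3.8 -0.2 15.6] T [-0.18  0.89  0.12] w 0.148 gf 60.4 j7 1.29
shift [-0.0001 -0.0005 -0.0001] turn [ 0.001  0.002 -0.2  ]
```

```bash
for i in 1 2; do python3 -m inch '[[[0,0,0,0,0,0.05,1],[0,0,0,0,0,0.1,1],[0,0,0,0,0,0.15,1],[0,0,0,0,0,0.2,1],[0,0,0,0,0,0.25,1],[0,0,0,0,0,0.3,1]]]' | grep -E "position|ft_force|width"
python3 -c "
from h import *
tgt(.505,.029,.049,177.5)" | head -1; done
```

```text
position: [0.5051, 0.0298, 0.0489]
ft_force: [-3.0, 1.0, 13.6]
grip_width: 0.15
clk 10.05 pos [0.5051 0.0298 0.0489] xang 148.8 F [-3.   1.  13.6] T [0.06 0.85 0.2 ] w 0.15 gf 60.3 j7 1.01
position: [0.5053, 0.0301, 0.0489]
ft_force: [-1.9, 1.6, 12.7]
grip_width: 0.151
clk 10.65 pos [0.5053 0.0301 0.0489] xang 131.6 F [-1.9  1.6 12.7] T [0.24 0.62 0.17] w 0.151 gf 60.2 j7 0.72
```

```bash
for i in 1 2 3; do python3 -m inch '[[[0,0,0.0002,0,0,0.05,1],[0,0,0.0003,0,0,0.1,1],[0,0,0.0003,0,0,0.15,1],[0,0,0.0003,0,0,0.2,1],[0,0,0.0003,0,0,0.25,1],[0,0,0.0003,0,0,0.3,1],[0,0,0.0003,0,0,0.35,1],[0,0,0.0003,0,0,0.4,1]]]' >/dev/null
python3 -c "
from h import *
tgt(.505,.029,.049,177.5)" | head -1; done
```

```text
clk 11.45 pos [0.5057 0.0303 0.0489] xang 108.7 F [-2.9  1.1 15.8] T [0.4  0.53 0.22] w 0.149 gf 60.5 j7 0.34
clk 12.25 pos [0.5062 0.0304 0.0489] xang 85.8 F [-1.3  2.5 17.9] T [0.51 0.48 0.21] w 0.148 gf 60.8 j7 -0.04
clk 13.05 pos [0.5066 0.0303 0.0489] xang 62.9 F [-1.4  1.1 19.6] T [0.33 0.38 0.21] w 0.154 gf 61.2 j7 -0.41
```

```bash
python3 -m inch '[[[0,0,0,0,0,0.04,1],[0,0,0,0,0,0.08,1],[0,0,0,0,0,0.12,1],[0,0,0,0,0,0.16,1],[0,0,0,0,0,0.16,1]]]' >/dev/null
for i in 1 2; do python3 -c "
from h import *
tgt(.505,.029,.049,177.5)" | head -1;  python3 -m inch '[[[0,0,0,0,0,0.02,1],[0,0,0,0,0,0.04,1],[0,0,0,0,0,0.04,1]]]' >/dev/null; done
python3 -c "
from h import *
tgt(.505,.029,.049,177.5)" | head -1
```

```text
clk 13.55 pos [0.5067 0.0302 0.0488] xang 53.7 F [ 0.4  0.8 19.3] T [0.31 0.24 0.07] w 0.147 gf 61.1 j7 -0.55
clk 13.85 pos [0.5068 0.0302 0.0489] xang 51.5 F [-1.8  1.4 19.6] T [0.35 0.18 0.15] w 0.148 gf 61.1 j7 -0.59
clk 14.15 pos [0.5068 0.0302 0.0489] xang 49.2 F [-0.3  1.3 18.9] T [0.26 0.2  0.11] w 0.149 gf 61.1 j7 -0.63
```

```bash
for i in 1 2 3; do python3 -m inch '[[[0,0,0,0,0,0.02,1],[0,0,0,0,0,0.03,1],[0,0,0,0,0,0.03,1]]]' >/dev/null; python3 -c "
from h import *
tgt(.505,.029,.049,177.5)" | head -1;  done
```

```text
clk 14.45 pos [0.5069 0.0302 0.0489] xang 47.5 F [-0.6  1.1 18.6] T [0.24 0.21 0.45] w 0.151 gf 61.2 j7 -0.65
clk 14.75 pos [0.5069 0.03   0.0489] xang 45.8 F [ 0.2  0.8 18.4] T [0.16 0.18 0.45] w 0.15 gf 61.1 j7 -0.68
clk 15.05 pos [0.5069 0.03   0.0489] xang 44.1 F [ 0.1  1.3 19.9] T [0.1  0.14 0.52] w 0.151 gf 61.2 j7 -0.71
```

Torque jumped to 0.45 N m at 47.5°, against a predicted stop at 48.5°, so the end stop is reached. Now back about 0.87 rad to the marker.

```bash
for i in 1 2; do python3 -m inch '[[[0,0,0,0,0,-0.03,1],[0,0,0,0,0,-0.08,1],[0,0,0,0,0,-0.13,1],[0,0,0,0,0,-0.18,1],[0,0,0,0,0,-0.23,1],[0,0,0,0,0,-0.28,1],[0,0,0,0,0,-0.33,1],[0,0,0,0,0,-0.38,1],[0,0,0,0,0,-0.43,1],[0,0,0,0,0,-0.435,1]]]' >/dev/null; python3 -c "
from h import *
tgt(.505,.029,.049,94)" ;  done
```

```text
clk 16.05 pos [0.5065 0.0302 0.0489] xang 69.1 F [-1.8  1.8 20.2] T [ 0.33  0.5  -0.15] w 0.149 gf 61.2 j7 -0.31
shift [-0.0017 -0.001  -0.0001] turn [ 0.005 -0.003 -0.435]
clk 17.05 pos [0.5061 0.0303 0.0489] xang 94.0 F [-4.   2.1 21. ] T [ 0.38  1.   -0.17] w 0.148 gf 61.5 j7 0.1
shift [-0.0012 -0.0011 -0.0002] turn [ 0.004 -0.002 -0.   ]
```

```bash
python3 -m inch '[[[0,0,-0.0008,0,0,0,1],[0,0,-0.0014,0,0,0,1],[0,0,-0.0014,0,0,0,0.6],[0,0,-0.0014,0,0,0,0.3],[0,0,-0.0014,0,0,0,0],[0,0,-0.0014,0,0,0,0],[0,0,-0.0014,0,0,0,0]]]' | grep -E "ft_f|width"
python3 -m inch '[[[0,0,-0.02,0,0,0,0],[0,0,-0.05,0,0,0,0],[0,0,-0.09,0,0,0,0],[0,0,-0.13,0,0,0,0],[0,0,-0.16,0,0,0,0],[0,0,-0.18,0,0,0,0],[0,0,-0.18,0,0,0,0]]]' | grep -E "pos|ft_f"
python3 -c "
from h import *
tgt(.33,.33,.23,94)"
```

```text
ft_force: [0.3, 0.3, -0.3]
grip_width: 0.506
position: [0.5051, 0.0295, 0.2304]
ft_force: [0.7, 0.5, 0.3]
clk 18.45 pos [0.5051 0.0295 0.2304] xang 93.9 F [0.7 0.5 0.3] T [ 0.01 -0.03 -0.02] w 0.5 gf 0.0 j7 -0.05
shift [ 3.117e-01 -1.543e-01  3.000e-04] turn [ 0.004 -0.002 -0.002]
```

```bash
python3 -m inch '[[[0.03,-0.015,0,0,0,0,0],[0.06,-0.03,0,0,0,0,0],[0.1,-0.05,0,0,0,0,0],[0.14,-0.07,0,0,0,0,0],[0.18,-0.09,0,0,0,0,0],[0.22,-0.11,0,0,0,0,0],[0.26,-0.13,0,0,0,0,0],[0.29,-0.145,0,0,0,0,0],[0.31,-0.155,0,0,0,0,0],[0.31,-0.155,0,0,0,0,0]]]' | grep -E "clock|pos"
python3 - <<'E'
from h import *
T=imaging.camera("top");S=imaging.camera("scene");cv2.imwrite("pics/top5.png",T)
cv2.imwrite("pics/c5.png",np.hstack([cv2.resize(T[270:335,280:345],(400,400),interpolation=2),cv2.resize(S[210:275,325:390],(400,400),interpolation=2)]))
s=T[270:335,280:345].astype(int);m=((s.min(2)>95)).astype(np.uint8)
m=cv2.morphologyEx(m,cv2.MORPH_CLOSE,np.ones((5,5)))
cs=max(cv2.findContours(m,0,1)[0],key=cv2.contourArea)
print(cv2.minAreaRect((np.array([ray("top",p[0]+[280,270],.04)[:2] for p in cs])*1000).astype(np.float32)))
E
```

```text
clock: 19.45
position: [0.3256, 0.3303, 0.2265]
((504.2437438964844, 28.191226959228516), (98.74763488769531, 97.9878158569336), 3.191343069076538)
```

View pics/c5.png

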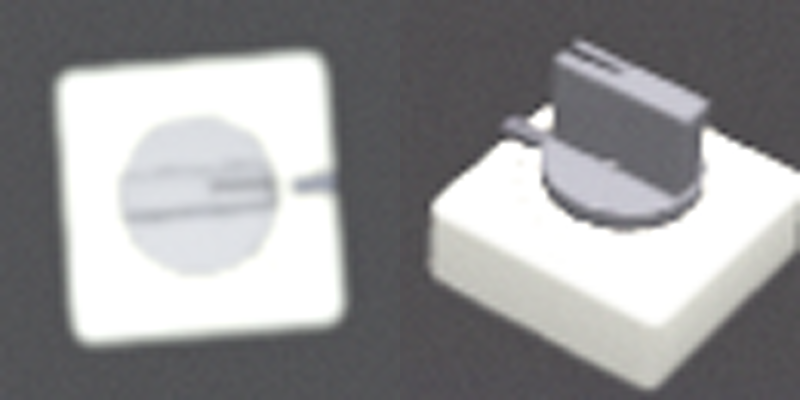

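The pointer's black line (crop ~240,185) lines up with the tab (crop ~315,183) within about 2°. The case has turned 2.6° and moved about 1 mm, and the arm is clear. Handing in.

```bash
python3 -c "
from workcell import order
print(order.hand_in())"
```

```text
the job is handed in; nothing more can be done
None
```

I wound the timer to its end stop, turned the knob back to within about 2° of the marker tab, released it and handed the job in; the case turned about 2.6° and moved about 1 mm, and no verdict came back.

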